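Space a tile in its bonding jig and hold it down flush

ROBOT

A 6-joint arm with a two-finger parallel gripper is mounted at the origin on a cart in front of the work surface, level with it; the furniture and walls round the work are solid. World frame = base frame: x ahead of the robot, y to its left, z up, the work surface at z = 0. Lengths are in m, angles in degrees, forces in N, time in s.
With the tool pointing down it reaches from about 0.35 to 0.725 m from the base axis. Payload 4.3 kg.
Tool frame: the origin (TCP) lies midway between the tips of the shut fingers; the grasp point (between the pads) lies 19 mm behind it (arm.grip_depth is the distance from the TCP to the grasp point, in m); x points along the fingers, z is the direction in which the jaws open and shut, and the axes are right-handed (so a half turn about x gives the same grasp; the last joint's range is limited). The gripper opens to 85 mm and grips with 20 to 120 N. Pads are 22 mm wide; open, the fingers measure 114 mm over their backs; the gripper's body (76 mm by 85 mm) begins 54 mm behind the grasp point. The pads swing forward as they close: fully open they stand 13 mm farther back than shut.
Start: joints at [-77.997, 21.618, 4.641, 73.018, 0, 83.68], TCP at [0.181, -0.546, 0.231] pointing down, gripper open.
Joint ranges: [-156.06, 156.06], [-48.1, 94.91], [-58.44, 69.94], [-101.28, 121.22], [-78.64, 73.56], [-180, 180]. Speed limits (degrees/s): [147.25, 147.25, 180, 180, 180, 180].

INTERFACE

Orientations are given as [roll, pitch, yaw] about the fixed x, y, z axes, in that order (R = Rz(yaw) Ry(pitch) Rx(roll)).
In Python, from rig import arm gives the robot as it stands.
- The arm moves only by the tool send_rows, never from a script. Its argument "targets" is one flat list of numbers, 5 for each row, row after row: the closure, from -1 (fully open) to 1 (shut), then the shift along the tool's x, y, z in mm, then the turn about the tool's x in rad. In form: [fingers, dx, dy, dz, spin, fingers, dx, dy, dz, spin, ...]. A call has 1 to 20 rows; each row shifts and turns the commanded pose from where the row before left it, along the tool's axes as they then stand; what a row does not reach is not made up. A row lasts 1/12 s, in which the tool goes at most 41.7 mm and 7.16 degrees, less where a joint would pass 70% of its speed; a pose out of reach is approached as far as the arm can. A call with a gripper value outside its range is refused whole. The fingers move at their own pace and stop on an object; "squeeze" is the grip in N (left out, the last holds). Time passes only in rows, so rows that do not move let the fingers close. It gives the time, the measured TCP pose, the force and the opening at its end, in the units of the state.
- arm.read_state(): the state, without advancing time (a new reading comes with each control period).
- arm.camera(name): name is "side" or "top"; returns (picture, depth): 400x640x3 uint8, blue, green, red; 400x640 float32, m along the optical axis (not along the pixel's ray), 0 where there is no reading.
- arm.camera_params(name): a dict with "intrinsics" (3x3 intrinsics, pixels), "distortion" ([k1, k2, p1, p2, k3] as OpenCV has them; the pictures are not rectified), "camera_from_world" (4x4, takes a point from world to camera coordinates). Camera axes: x right, y up, looking along -z (the intrinsics and any distortion apply to the point x, -y, -z); pixel columns grow to the right and rows downward; lengths in m; the calibration is good to about 2 mm. A picture is of the moment at which its call begins. camera_params takes no time and is no camera call.
- arm.job_done(): hands the job in, once; it reports no verdict.
The state is a dict: "t": time; "joint_pos": joint angles; "dq": joint speeds; "joint_torque": joint torques, N m; "tcp_pos": TCP position; "eef_rot": TCP orientation; "contact_force": force on the tool from outside, world axes, zero at the start; "torque": the same for the moment, N m; "width": finger opening in m.
Only numpy, scipy, OpenCV 4.12 (cv2) and the standard library are available. Lean on these libraries where they do the work, as an engineer would, in place of code of your own. Each camera call takes 0.05 s, during which the arm holds its last target.

TASK

The tile in the bonding jig has a gap on either side of it. Take the flat, parallel-sided spacer (not the wedge) and slide it upright down into the one gap that is wide enough, alongside the tile, until it stands on the jig's base plate; let go of it, then press the tile down against its springs with the fingers until its top is flush with the side bars, and finish while still holding it pressed there. Leave the wedge, the jar, the beaker, the cork ring and the vials where they are.

Things in the scene. Friction and masses are not known exactly. Their poses are not given: they have to be found in the camera images.
- jig: Bonding jig fixed to the worktop: an aluminium base plate 100 (x) x 160 (y) x 10 mm. Origin: centre of its underside, on the worktop. A bed 70 x 70 mm, 8 mm high, stands at its centre with the sprung tile above it; a steel side bar stands on the plate at each side, along jig x, centred 57 mm from the middle in jig y, one at +y and one at -y. Which bar is on which side varies. All of it turns with the jig's yaw (within 0.32 rad).
- thin_bar: Thin steel side bar, 90 (x) x 10 (y) x 20 mm, fixed. Origin: centre of its underside, on the base plate (10 mm above the worktop); top 30 mm above the worktop. The gap between it and the tile is 17 mm wide: its middle lies 43.5 mm from the middle of the jig in jig y.
- thick_bar: Thick steel side bar, 90 (x) x 29 (y) x 20 mm, fixed, axes and heights as the thin bar. The gap between it and the tile is only 7.5 mm wide.
- tile: White ceramic tile 70 x 70 x 12 mm, on springs over the jig's bed, guided straight up and down. Origin: centre of its underside, over the middle of the jig; axes as the jig's. At rest its top is 36 mm above the worktop, 6 mm proud of the side bars.
- tile_top (a point): Centre of the tile's top face. Obstacles: to the jig's left (+y) on the worktop lie a fixed open black tray, 52 mm high, and beyond it two stirrers carrying tall glassware and panels up to about 0.35 m high: the hand clears them with the fingertips 0.42 m up.
- tile_press (a joint): How far the tile is pressed down, m: 0 at rest and proud, 0.006 flush with the bars, where it meets a firm stop. It takes about 2.5 N to start and 6.5 N to be fully down; it springs back when let go.
- spacer: Flat white plastic spacer with parallel faces, 60 (x, length) x 12 (y, thickness) x 45 mm (z, height), 40 to 85 g, loose, standing on its long edge on the worktop (yaw within 0.4 rad). Origin: centre of its underside. Seated in the gap it stands on the base plate, 10 mm above the worktop, and sticks up 25 mm above the side bars.
- wedge: White plastic wedge, 60 (x) x 45 mm high, tapering from 26 mm thick (y) at the foot to 8 mm at the top, loose, standing on its foot. Origin: centre of its underside. To be left alone. It may stand where the spacer could have stood and the other way round.
- small_jar: Small white screw-cap jar, 55 mm across, 69 mm high, loose; origin: centre of its underside. Bystander.
- beaker_100: Clear glass beaker, 56 mm across, 71 mm high, loose; origin: centre of its underside. Bystander.
- cork_ring: Cork ring, 120 mm across, 31 mm high, loose; origin: centre of its underside. Bystander.
- vial_3: Clear vial with a black cap, 31 mm across, 60 mm high, loose; origin: centre of its underside. Bystander.
- vial_4: Small vial with a black cap, 21 mm across, 41 mm high, loose; origin: centre of its underside. Bystander.
Things that resemble listed ones, but are neither listed nor needed, are in the scene too. Leave any red look-alike of the spacer alone.

How it is judged (in metres and radians):
On the way:
1. the spacer stands upright on the base plate in the wide gap beside the tile ((y of spacer in the frame of jig between 0.038 and 0.049 m or y of spacer in the frame of jig between -0.049 and -0.038 m) and x of spacer in the frame of jig between -0.02 and 0.02 m and z of spacer in the frame of jig between 0.007 and 0.0135 m and angle between spacer's own z axis and vertical below 0.3 rad and angle between the x axis of spacer and the x axis of jig, either way round below 0.2 rad), for 0.2 s.
At the end, for the whole second after the job is handed in: Spacer let go, standing in the wide gap (underside within 3.5 mm of the base plate, within 20 mm of the jig's middle along jig x, 0.3 rad of upright, 0.2 rad of the jig's x axis), while the fingers still press the tile down at least 4.5 of its 6 mm with more than 2 N (all of step 1 and value of joint tile_press above 0.0045 m and contact force between the fingers and tile above 2 N and contact force between the fingers and spacer below 0.5 N); the arm keeps its last pose, push and grip.
It fails at once if the wedge moved more than 30 mm (distance of wedge from where it was at the start of the episode above 0.03 m).
It fails at once if a bystander (jar, beaker, cork ring or vial) moved more than 30 mm (distance of any of small_jar, beaker_100, cork_ring, vial_3, vial_4 from where it was at the start of the episode above 0.03 m).
It also fails if it takes over 58 s, if anything falls off the work surface, if the arm or the gripper's body presses on something with over 40 N, if the wrist force passes 120 N, or if a joint passes its speed limit or range.

## Working session

There is one attempt and no reset: what is moved stays moved. The work goes in short steps, Python scripts to look and compute and a tool call to move; the robot and the scene stay as the last step left them, time stands still between calls to the robot, and variables do not carry over. Pictures are saved under pics/ and viewed, and the job is handed in when it is done.

Besides the shell and the picture viewer there is one more tool, called in YAML: its name, and indented under it one key for each argument. send_rows: Moves the arm, as the interface text tells. Its arguments: {"type":"object","properties":{"targets":{"type":"array","items":{"type":"number"}},"squeeze":{"type":"number"}},"required":["targets"]}

```bash
ls; mkdir -p pics; python3 - <<'E'
from rig import arm
import cv2,numpy as np
print(arm.read_state())
np.set_printoptions(suppress=True,precision=4)
for n in("side","top"):
    p,d=arm.camera(n); cv2.imwrite(f"pics/{n}0.png",p); np.save(f"pics/{n}0.npy",d)
    print(n,arm.camera_params(n))
E
```

```text
pics
{'t': 0.0, 'joint_pos': array([-7.79970978e+01,  2.16616947e+01,  4.56190428e+00,  7.30184629e+01,
       -5.90672276e-04,  8.36804864e+01]), 'dq': array([ 0.04681566,  0.11100465,  0.01585493, -0.00461046, -0.02532094,
       -0.11999324]), 'joint_torque': array([-1.42520839e-03, -4.63607383e+01,  2.69873053e+01,  2.06721271e-02,
       -3.20246736e-04,  8.76944117e-07]), 'tcp_pos': array([ 0.18062468, -0.54519248,  0.23035595]), 'eef_rot': array([173.96667444,  89.88174517, 102.28909091]), 'contact_force': array([-0.68422237,  0.48890436, -0.16991331]), 'torque': array([-0.03528694, -0.04981374,  0.03478152]), 'width': 0.08520258251432082}
side {'intrinsics': array([[376.6255,   0.    , 319.6714],
       [  0.    , 376.6255, 203.0188],
       [  0.    ,   0.    ,   1.    ]]), 'distortion': array([0.005, 0.   , 0.   , 0.   , 0.   ]), 'camera_from_world': array([[-0.9568, -0.2902,  0.0179,  0.4024],
       [ 0.1969, -0.6015,  0.7742, -0.2566],
       [-0.2139,  0.7443,  0.6327, -0.7381],
       [ 0.    ,  0.    ,  0.    ,  1.    ]])}
top {'intrinsics': array([[385.2816,   0.    , 324.3855],
       [  0.    , 385.2816, 191.6306],
       [  0.    ,   0.    ,   1.    ]]), 'distortion': array([-0.088,  0.   ,  0.   ,  0.   ,  0.   ]), 'camera_from_world': array([[-0.0267, -0.9994, -0.0228, -0.1643],
       [ 0.9979, -0.028 ,  0.0582, -0.4863],
       [-0.0588, -0.0212,  0.998 , -0.992 ],
       [ 0.    ,  0.    ,  0.    ,  1.    ]])}
```

View pics/top0.png

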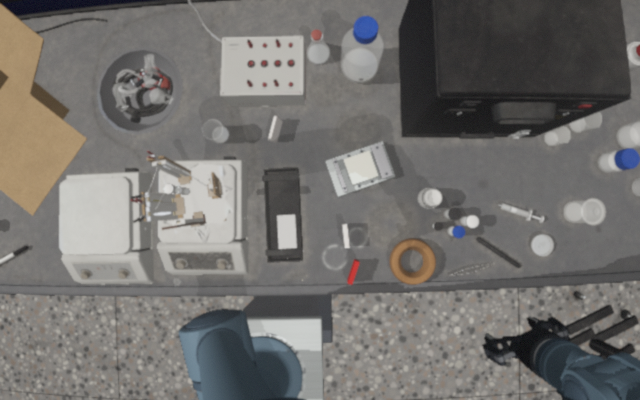

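View pics/side0.png

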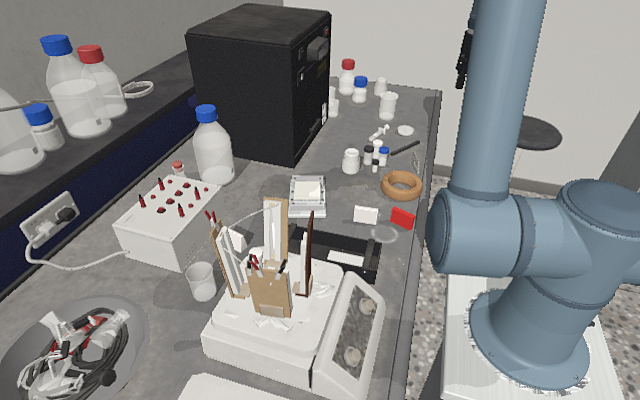

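```bash
cat > h.py <<'E'
from rig import arm
import cv2,numpy as np
np.set_printoptions(suppress=True,precision=4)
def cam(n):
    P=arm.camera_params(n); return P["intrinsics"],np.array(P["distortion"]),P["camera_from_world"]
def rays(n,uv):
    K,D,T=cam(n)
    q=cv2.undistortPoints(np.float64(uv).reshape(-1,1,2),K,D)[:,0]
    d=np.c_[q[:,0],-q[:,1],-np.ones(len(q))]
    R=T[:3,:3]; o=-R.T@T[:3,3]
    return o,d@R
def onplane(n,uv,z):
    o,d=rays(n,uv); s=(z-o[2])/d[:,2]; return o+d*s[:,None]
def cloud(n,dep):
    h,w=dep.shape; u,v=np.meshgrid(np.arange(w),np.arange(h))
    o,d=rays(n,np.c_[u.ravel(),v.ravel()])
    return (o+d*dep.reshape(-1,1)).reshape(h,w,3)
def proj(n,X):
    K,D,T=cam(n); X=np.atleast_2d(X); c=X@T[:3,:3].T+T[:3,3]
    return cv2.projectPoints(np.c_[c[:,0],-c[:,1],-c[:,2]],np.zeros(3),np.zeros(3),K,D)[0][:,0]
E
python3 - <<'E'
from h import *
a=cv2.imread("pics/top0.png"); d=np.load("pics/top0.npy")
c=cloud("top",d)
for nm,(u0,v0,w,h) in dict(A=(250,100,50,50),B=(325,210,60,80),J=(320,135,80,65)).items():
    cv2.imwrite(f"pics/{nm}.png",cv2.resize(a[v0:v0+h,u0:u0+w],None,fx=7,fy=7,interpolation=cv2.INTER_CUBIC)) 
for p in [(275,128),(347,236),(360,165),(287,231),(340,173),(380,155),(353,270),(310,200)]: print(p,c[p[1],p[0]])
b=cv2.imread("pics/side0.png")
cv2.imwrite("pics/S.png",cv2.resize(b[165:260,270:430],None,fx=5,fy=5,interpolation=cv2.INTER_CUBIC))
cv2.imwrite("pics/S2.png",cv2.resize(b[210:310,180:280],None,fx=5,fy=5,interpolation=cv2.INTER_CUBIC))
E
```

```text
(275, 128) [ 0.6492 -0.0544  0.034 ]
(347, 236) [ 0.3669 -0.2319  0.0462]
(360, 165) [ 0.5459 -0.2709  0.035 ]
(287, 231) [ 0.3814 -0.0764  0.0028]
(340, 173) [ 0.5273 -0.2193  0.0309]
(380, 155) [ 0.5706 -0.3233  0.0325]
(353, 270) [ 0.2816 -0.2445  0.0447]
(310, 200) [ 0.4614 -0.1386 -0.0029]
```

View pics/A.png

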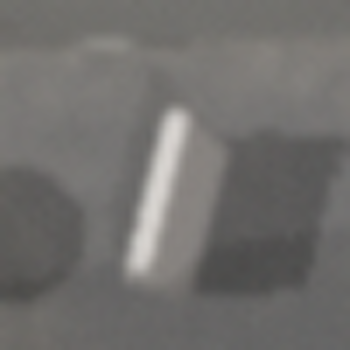

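View pics/B.png

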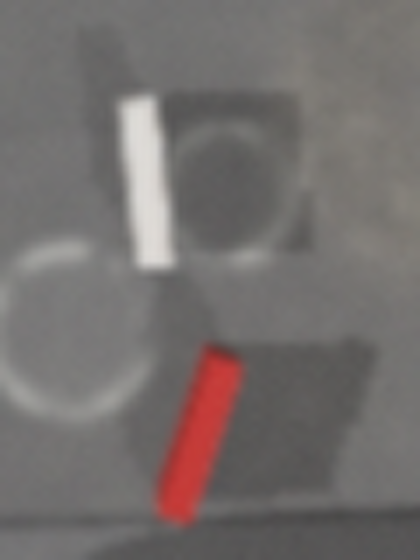

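View pics/J.png

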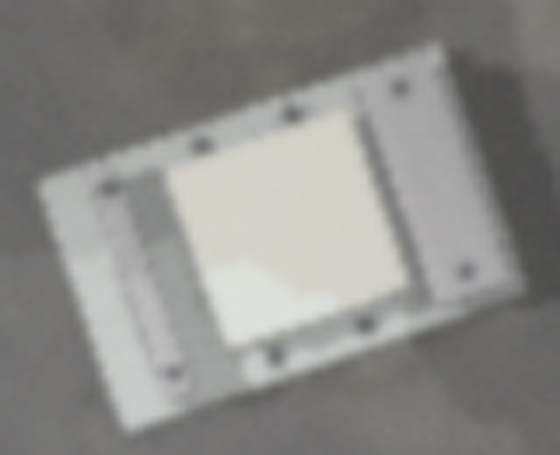

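View pics/S.png

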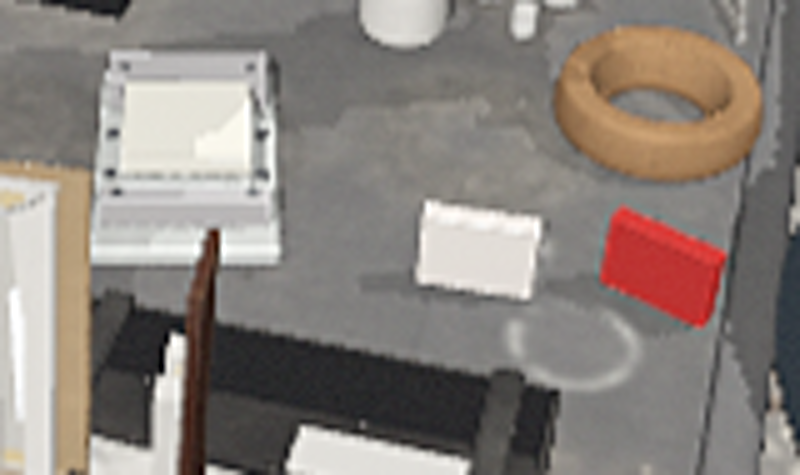

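View pics/S2.png

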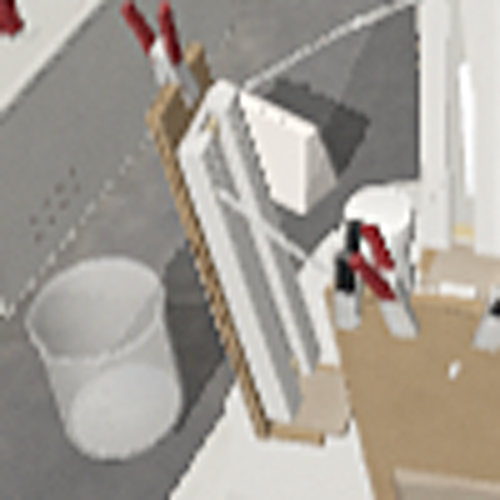

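```bash
cat > m.py <<'E'
from h import *
def rect(n,mask,z,near):
    cs,_=cv2.findContours(mask.astype(np.uint8),cv2.RETR_EXTERNAL,cv2.CHAIN_APPROX_NONE)
    best=None
    for k in cs:
        if len(k)<8: continue
        X=onplane(n,k[:,0],z)[:,:2]
        (cx,cy),(w,h),a=cv2.minAreaRect(np.float32(X*1000))
        if np.hypot(cx/1000-near[0],cy/1000-near[1])<0.05 and (best is None or w*h>best[1]*best[2]):
            best=((cx,cy),w,h,a)
    return best
if __name__=="__main__":
    a=cv2.imread("pics/top0.png").astype(int); d=np.load("pics/top0.npy"); c=cloud("top",d)
    hsv=cv2.cvtColor(a.astype(np.uint8),cv2.COLOR_BGR2HSV)
    print("spacer px",a[236,347],a[236,357],"tile",a[165,360],a[160,360],"bar",a[173,340],a[160,380])
    m=(a.min(2)>140)
    print("spacer",rect("top",m,.045,(.367,-.232)))
    m2=m|0; 
    hz=(c[...,2]>.015)&(c[...,2]<.08)
    print("spacer depth",rect("top",hz,.045,(.367,-.232)))
    print("Z ring",c[226:250:3,342:372:3,2])
    ht=(abs(c[...,2]-.036)<.015)
    b=(a[...,2]-a[...,0])
    print(b[150:182:3,330:392:4]); print(a[150:182:3,330:392:4].min(2)); print(c[150:182:3,330:392:4,2]*1000//1)
E
python3 m.py
```

```text
spacer px [199 203 207] [93 92 94] tile [200 209 211] [201 209 211] bar [166 165 166] [168 167 169]
spacer ((367.0738220214844, -228.18124389648438), 61.13739013671875, 15.459128379821777, 4.053865909576416)
spacer depth ((368.2231750488281, -228.50991821289062), 59.02802276611328, 12.182788848876953, 4.710546970367432)
Z ring [[ 0.0108  0.0432 -0.0012 -0.0014 -0.0064 -0.0043 -0.0029 -0.0043  0.0016
   0.0001]
 [ 0.0018  0.044   0.0054  0.0007 -0.0016  0.0012 -0.0004 -0.0042 -0.003
  -0.0053]
 [ 0.0015  0.0417 -0.0017 -0.0002  0.0026  0.0021 -0.0029  0.0003 -0.0038
  -0.0032]
 [-0.0013  0.044   0.0426 -0.0057 -0.0011 -0.0022 -0.0003 -0.0037 -0.0001
   0.0005]
 [-0.0008  0.0423  0.0455  0.0005 -0.0003 -0.002  -0.0028 -0.003   0.0001
   0.0037]
 [-0.0033  0.045   0.0399 -0.0034  0.0002 -0.0001 -0.0024 -0.0028  0.0022
  -0.0026]
 [ 0.001   0.0449  0.0426 -0.003  -0.0009 -0.0016 -0.0026 -0.0015 -0.0006
  -0.0004]
 [-0.0018  0.0425  0.0398  0.0009 -0.0015 -0.0019 -0.0019  0.0011 -0.0013
  -0.0034]]
[[ 2  4  4  4  5  6  2 -1 -1  2  0  1  0  1  2  2]
 [ 3  3  3  3  1  0  0  2 10 11  6 -1  0
[... 1620 characters left out ...]
   29.   10.    7.   36.   35.   32.   35.   35.   33.   34.   12.
    28.   26.   32.    7.]
 [   9.   17.   28.    5.   38.   33.   31.   36.   36.   34.   33.   32.
    25.   31.   30.    9.]
 [   7.    7.   31.    8.   12.   31.   37.   34.   35.   32.   36.   34.
    22.   28.   27.   27.]
 [   5.    7.   26.    9.    7.   33.   31.   36.   32.   33.   35.   34.
     7.   30.   26.   27.]
 [  11.   10.   28.   11.    9.   36.   35.   33.   33.   34.   34.   33.
     7.   32.   27.   24.]
 [  -2.    6.    5.   24.    7.   35.   32.   33.   35.   34.   34.   29.
     6.   28.   29.   10.]
 [   0.    7.    7.   29.    6.    7.   32.   32.   34.   16.    8.    8.
    10.    8.   -1.   -4.]]
```

```bash
cat > m2.py <<'E'
from h import *
F=8
def up(a,box):
    u0,v0,w,h=box; return cv2.resize(a[v0:v0+h,u0:u0+w],None,fx=F,fy=F,interpolation=cv2.INTER_LINEAR)
def rects(n,img,box,fn,z,k=1):
    m=fn(up(img,box)).astype(np.uint8)
    m=cv2.morphologyEx(m,cv2.MORPH_OPEN,np.ones((k,k)))
    cs,_=cv2.findContours(m,cv2.RETR_EXTERNAL,cv2.CHAIN_APPROX_NONE)
    q=max(cs,key=cv2.contourArea)[:,0]
    uv=(q+.5)/F-.5+np.array(box[:2])
    X=onplane(n,uv,z)[:,:2]
    (cx,cy),(w,h),an=cv2.minAreaRect(np.float32(X*1000))
    if w<h: an+=90; w,h=h,w
    M=X[cv2.convexHull(np.float32(X),returnPoints=False)[:,0]]
    return np.array([cx,cy,w,h,(an+90)%180-90])
def tile(n,img,box): # warm colour
    def fn(s):
        s=cv2.GaussianBlur(s,(9,9),0).astype(int); return s.min(2)>182
    return rects(n,img,box,fn,.036,25)
if __name__=="__main__":
    a=cv2.imread("pics/top0.png"); b=cv2.imread("pics/side0.png")
    for th in(140,150,160): print("sp",rects("top",a,(330,215,30,40),lambda s:s.min(2)>th,.045,9))
    print("tile",tile("top",a,(335,140,55,50)))
    for th in(125,130,140): print("plate",rects("top",a,(318,135,85,65),lambda s:s.min(2)>th,.010,9))
    print("tile side",tile("side",b,(285,170,45,50)))
    K=proj("top",[[.367,-.228,.045]]);print(K)
E
python3 m2.py
```

```text
sp [ 367.6785 -228.0267   62.755    15.9261    4.4669]
sp [ 367.7806 -228.0858   61.7431   14.8261    4.4331]
sp [ 367.7149 -228.1252   60.7622   13.7635    4.5348]
tile [ 540.5095 -271.2721   72.2444   69.7483   16.516 ]
plate [ 539.4286 -270.9527  163.4317  104.1303  -72.6046]
plate [ 539.5117 -270.9884  162.4774  103.2294  -72.5983]
plate [ 539.6862 -271.0441  160.7579  101.5523  -72.4836]
tile side [ 542.9669 -263.5758   87.0266   81.8912  -71.3501]
[[345.4213 235.9718]]
```

```bash
cat > g.py <<'E'
from h import *
from scipy.spatial.transform import Rotation as Ro
def go(x,y,z,jawdeg,s=None):
    """print shift in tool axes to target, jaw (tool z) heading in world deg (mod 180)"""
    s=s or arm.read_state(); R=Ro.from_euler("xyz",s["eef_rot"],degrees=True).as_matrix()
    p=s["tcp_pos"]; h=np.degrees(np.arctan2(R[1,2],R[0,2]))
    print("t",s["t"],"tcp",p*1000,"w",s["width"]*1000,"F",s["contact_force"],"q6",s["joint_pos"][5],"xaxis",R[:,0])
    dl=np.array([x,y,z])-p
    print(" d tool mm",R.T@dl*1000,"jaw",h)
    e=(jawdeg-h+90)%180-90
    print(" spin about tool x (rad; down => sign -)",-np.radians(e),"deg",-e)
    print("tool y,z in world",R[:,1],R[:,2])
E
python3 - <<'E'
from g import *
go(.3677,-.2281,.12,94.5)
E
```

```text
t 0.1 tcp [ 180.6296 -545.2676  230.4773] w 85.23913901804069 F [-0.0734  1.1367 -0.5957] q6 83.68122662154211 xaxis [-0.0004  0.0018 -1.    ]
 d tool mm [ 110.9618  277.2683 -242.086 ] jaw -71.67882278274521
 spin about tool x (rad; down => sign -) 0.24122504894272365 deg 13.821177217254785
tool y,z in world [0.9493 0.3143 0.0002] [ 0.3143 -0.9493 -0.0018]
```

send_rows:
  targets: [-1,5,18.5,-16.1,0,-1,5,18.5,-16.1,0,-1,5,18.5,-16.1,0,-1,5,18.5,-16.1,0,-1,5,18.5,-16.1,0,-0.2,5,18.5,-16.1,0,-0.2,5,18.5,-16.1,0,-0.2,5,18.5,-16.1,0,-0.2,5,18.5,-16.1,0,-0.2,5,18.5,-16.1,0,-0.2,5,18.5,-16.1,0,-0.2,5,18.5,-16.1,0,-0.2,5,18.5,-16.1,0,-0.2,5,18.5,-16.1,0,-0.2,5,18.5,-16.1,0,-0.2,0,0,0,0.06,-0.2,0,0,0,0.06,-0.2,0,0,0,0.06,-0.2,0,0,0,0.06,-0.2,0,0,0,0]

```text
t: 1.77
tcp_pos: [0.368, -0.229, 0.156]
eef_rot: [-132.2, 90.0, 142.4]
contact_force: [-0.2, 0.4, -0.7]
width: 0.0511
```

```bash
python3 - <<'E'
from g import *
go(.3677,-.2281,.024,94.5)
for n in("side","top"):
    p,d=arm.camera(n); cv2.imwrite(f"pics/{n}1.png",p)
    u,v=proj(n,[[.3677,-.2281,.04]])[0].astype(int)
    cv2.imwrite(f"pics/{n}1c.png",cv2.resize(p[max(v-70,0):v+50,u-70:u+70],None,fx=5,fy=5,interpolation=cv2.INTER_CUBIC))
E
```

```text
t 1.7667 tcp [ 368.0413 -229.0105  155.9557] w 51.068808888251205 F [-0.2017  0.3761 -0.7126] q6 135.1787575219902 xaxis [-0.0006  0.0005 -1.    ]
 d tool mm [131.9563  -0.1896  -0.8635] jaw -85.46568807679775
 spin about tool x (rad; down => sign -) 0.0005988560325710003 deg 0.03431192320226728
tool y,z in world [ 0.9969  0.0791 -0.0006] [ 0.0791 -0.9969 -0.0005]
```

View pics/side1c.png

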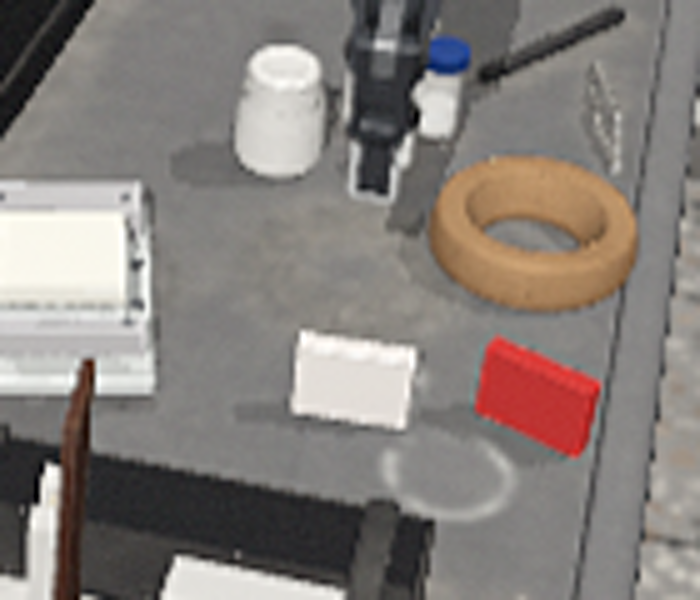

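View pics/top1.png

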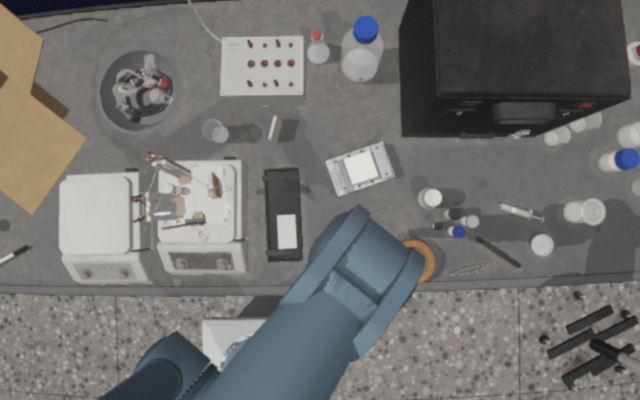

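send_rows:
  targets: [-0.2,15,0,-0.9,0,-0.2,15,0,0,0,-0.2,15,0,0,0,-0.2,15,0,0,0,-0.2,15,0,0,0,-0.2,15,0,0,0,-0.2,15,0,0,0,-0.2,15,0,0,0,-0.2,10,0,0,0,-0.2,2,0,0,0,-0.2,0,0,0,0,1,0,0,0,0,1,0,0,0,0,1,0,0,0,0,1,0,0,0,0,1,0,0,0,0,1,0,0,0,0,1,0,0,0,0]
  squeeze: 40

```text
t: 3.37
tcp_pos: [0.3689, -0.2291, 0.0251]
eef_rot: [42.3, 89.9, -43.1]
contact_force: [-0.3, 0.7, 6.4]
width: 0.011
```

```bash
python3 - <<'E'
from g import *
go(.3677,-.2281,.1,94.5)
for n in("side",):
    p,d=arm.camera(n); cv2.imwrite(f"pics/{n}2.png",p)
    u,v=proj(n,[[.3677,-.2281,.04]])[0].astype(int)
    cv2.imwrite(f"pics/{n}2c.png",cv2.resize(p[max(v-70,0):v+50,u-70:u+70],None,fx=5,fy=5,interpolation=cv2.INTER_CUBIC))
E
```

```text
t 3.3667 tcp [ 368.9494 -229.1366   25.1259] w 10.995118881678243 F [-0.3299  0.6623  6.3547] q6 135.20508924671705 xaxis [ 0.0015 -0.0014 -1.    ]
 d tool mm [-74.8772  -1.0618  -1.0221] jaw -85.4239763650096
 spin about tool x (rad; down => sign -) 0.001326862739916956 deg 0.07602363499040621
tool y,z in world [0.9968 0.0798 0.0013] [ 0.0798 -0.9968  0.0015]
```

View pics/side2c.png

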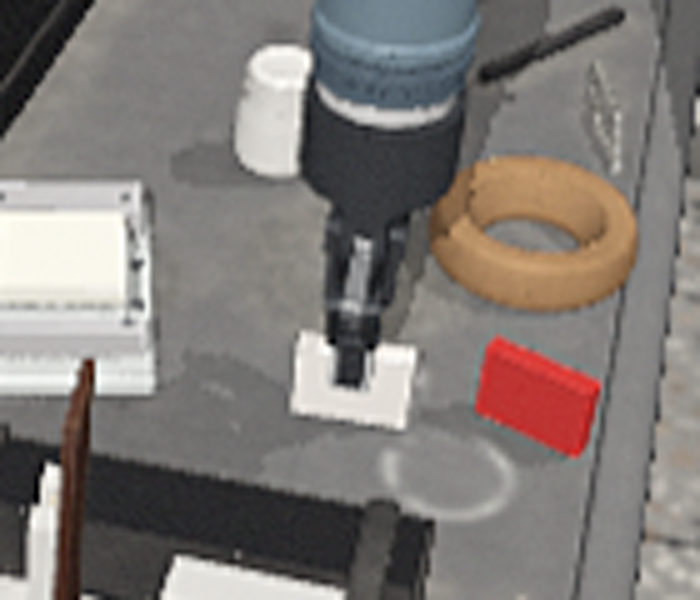

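send_rows:
  targets: [1,-10,0,0,0,1,-15,0,0,0,1,-20,0,0,0,1,-20,0,0,0,1,-10,0,0,0,1,0,20,1.6,0,1,0,20,1.6,0,1,0,20,1.6,0,1,0,20,1.6,0,1,0,20,1.6,0,1,0,20,1.6,0,1,0,20,1.6,0,1,0,17,1.8,0,1,0,0,0,-0.06,1,0,0,0,-0.06,1,0,0,0,-0.06,1,0,0,0,-0.045,1,0,0,0,0,1,0,0,0,0]

```text
t: 5.0
tcp_pos: [0.5255, -0.2288, 0.099]
eef_rot: [-131.7, 90.0, 155.7]
contact_force: [-0.7, -0.3, -0.9]
width: 0.0113
```

```bash
python3 - <<'E'
from g import *
go(.5267,-.2295,.06,107.4)
for n in("side","top"):
    p,d=arm.camera(n); cv2.imwrite(f"pics/{n}3.png",p)
    u,v=proj(n,[[.53,-.25,.04]])[0].astype(int)
    cv2.imwrite(f"pics/{n}3c.png",cv2.resize(p[max(v-70,0):v+50,u-70:u+70],None,fx=5,fy=5,interpolation=cv2.INTER_CUBIC))
E
```

```text
t 5.0 tcp [ 525.4764 -228.7586   99.0173] w 11.261587109061356 F [-0.6899 -0.2781 -0.9063] q6 132.73622684426797 xaxis [-0.0006  0.0003 -1.    ]
 d tool mm [39.0163  0.9648  1.0901] jaw -72.6007232284728
 spin about tool x (rad; down => sign -) -1.2622718094414717e-05 deg -0.0007232284727933802
tool y,z in world [ 0.9542  0.299  -0.0005] [ 0.299  -0.9542 -0.0004]
```

View pics/side3c.png

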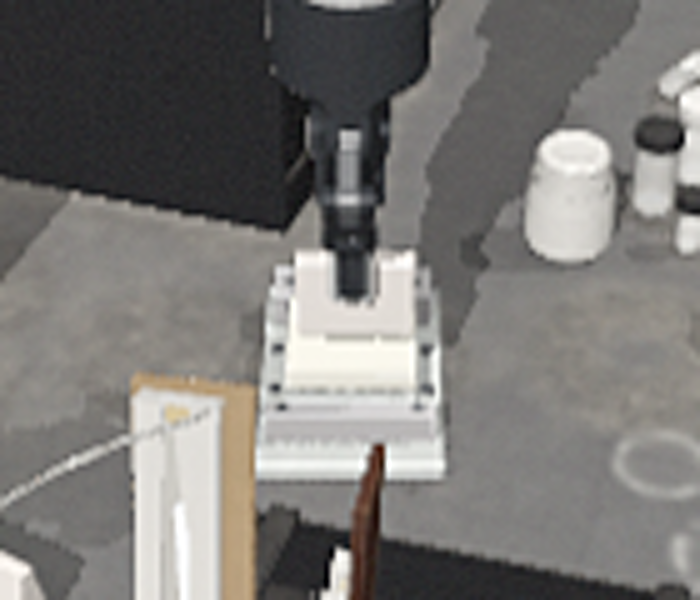

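View pics/top3c.png

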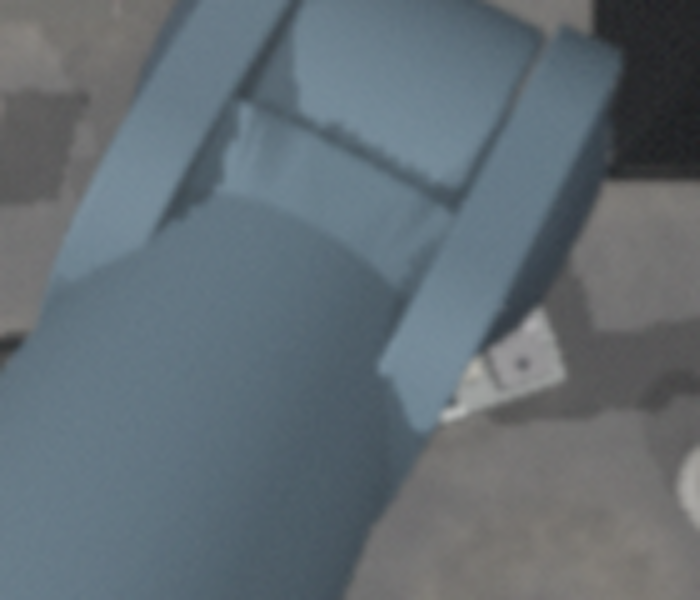

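```bash
cat > ov.py <<'E'
from g import *
def box(cx,cy,yaw,ox,oy,lx,ly,z0,z1):
    c,s=np.cos(yaw),np.sin(yaw); P=[]
    for z in(z0,z1):
        for a,b in((-1,-1),(1,-1),(1,1),(-1,1)):
            X,Y=ox+a*lx/2,oy+b*ly/2; P.append([cx+c*X-s*Y,cy+s*X+c*Y,z])
    return np.array(P)
def draw(im,n,P,u0,v0,S,col):
    q=(proj(n,P)-[u0,v0]+.5)*S-.5
    q=np.int32(np.round(q*16))
    for i,j in [(0,1),(1,2),(2,3),(3,0),(4,5),(5,6),(6,7),(7,4),(0,4),(1,5),(2,6),(3,7)]:
        cv2.line(im,tuple(map(int,q[i])),tuple(map(int,q[j])),col,1,cv2.LINE_AA,4)
def over(n,img,out,J,sp,press=0,S=8,w=90,h=75):
    u,v=proj(n,[[J[0],J[1],.05]])[0]; u0,v0=int(u-w/2),int(v-h*.6)
    im=cv2.resize(img[v0:v0+h,u0:u0+w],None,fx=S,fy=S,interpolation=cv2.INTER_CUBIC)
    x,y,a=J
    draw(im,n,box(x,y,a,0,0,.1,.16,0,.01),u0,v0,S,(255,0,0))
    draw(im,n,box(x,y,a,0,0,.07,.07,.024-press,.036-press),u0,v0,S,(0,160,0))
    draw(im,n,box(x,y,a,0,.057,.09,.01,.01,.03),u0,v0,S,(255,0,255))
    if sp is not None: draw(im,n,box(sp[0],sp[1],sp[2],0,0,.06,.012,sp[3],sp[3]+.045),u0,v0,S,(0,0,255))
    cv2.imwrite(out,im)
J=(.5397,-.271,np.radians(17.4))
if __name__=="__main__":
    over("side",cv2.imread("pics/side3.png"),"pics/ov3.png",J,(.5255-.0011,-.2288-.0003,np.radians(17.4),.074))
    over("side",cv2.imread("pics/side0.png"),"pics/ov0.png",J,None)
E
python3 ov.py
```

```text
(no output)
```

View pics/ov3.png

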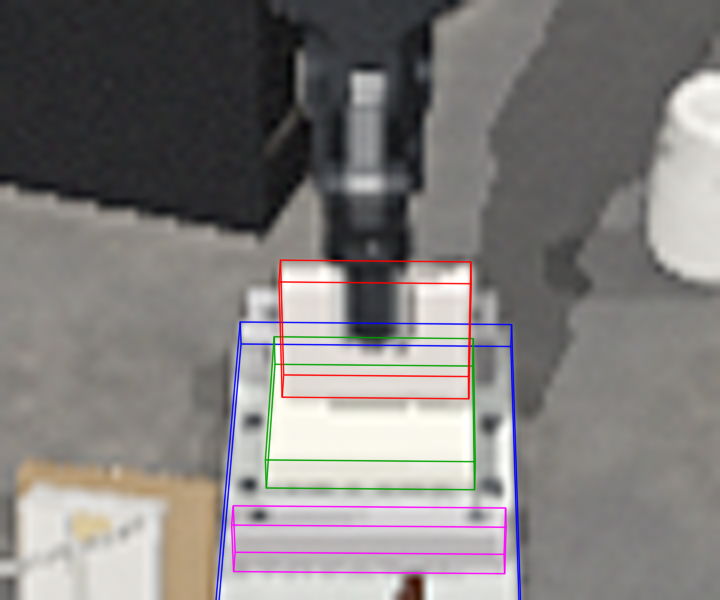

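View pics/ov0.png

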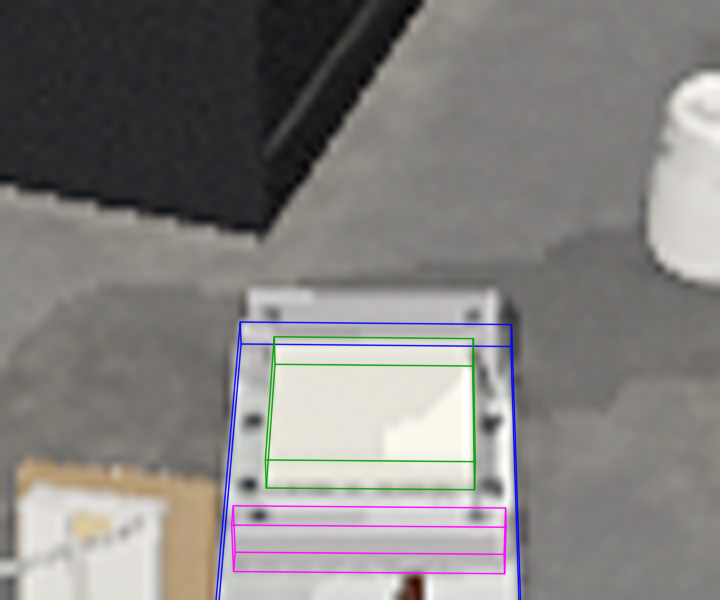

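send_rows:
  targets: [1,10,0.5,0.7,0,1,12,0.5,0.8,0,1,8,0,0,0,1,0,0,0,0,1,0,0,0,0]

```text
t: 5.52
tcp_pos: [0.5263, -0.2296, 0.0684]
eef_rot: [-135.9, 89.9, 151.5]
contact_force: [1.0, 0.1, 0.2]
width: 0.011
```

```bash
python3 - <<'E'
from ov import *
s=arm.read_state()
go(.5267,-.2295,.06,107.4,s)
p,d=arm.camera("side"); cv2.imwrite("pics/side4.png",p)
x,y,z=s["tcp_pos"]
print("bottom",z-.025)
over("side",p,"pics/ov4.png",J,(x-.0011,y-.0003,np.radians(17.4),z-.0251))
cv2.imwrite("pics/c4.png",cv2.resize(p[175:215,280:335],None,fx=14,fy=14,interpolation=cv2.INTER_CUBIC))
E
```

```text
t 5.5167 tcp [ 526.3323 -229.6073   68.3645] w 11.047537515517822 F [0.9691 0.1418 0.1783] q6 132.65306894462822 xaxis [-0.0019  0.001  -1.    ]
 d tool mm [8.3639 0.3953 0.0206] jaw -72.54903191472621
 spin about tool x (rad; down => sign -) 0.0008895609014646993 deg 0.05096808527378016
tool y,z in world [ 0.954   0.2999 -0.0015] [ 0.2999 -0.954  -0.0015]
bottom 0.04336453291125993
```

View pics/ov4.png

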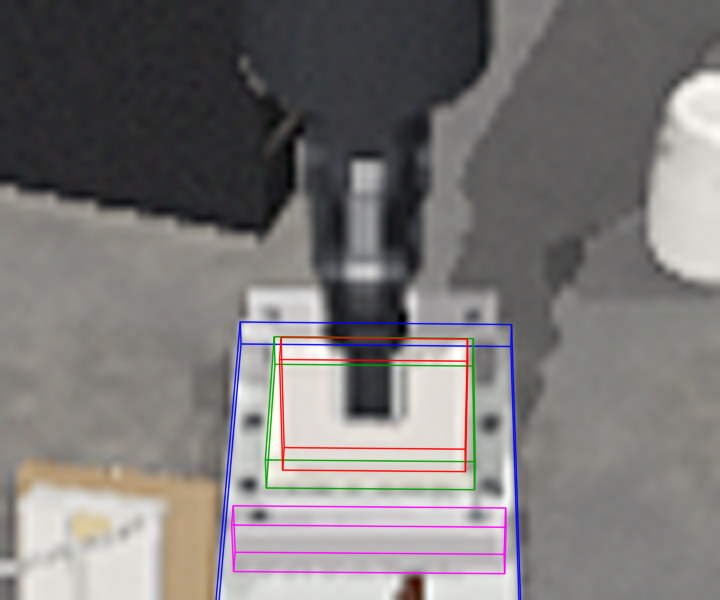

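View pics/c4.png

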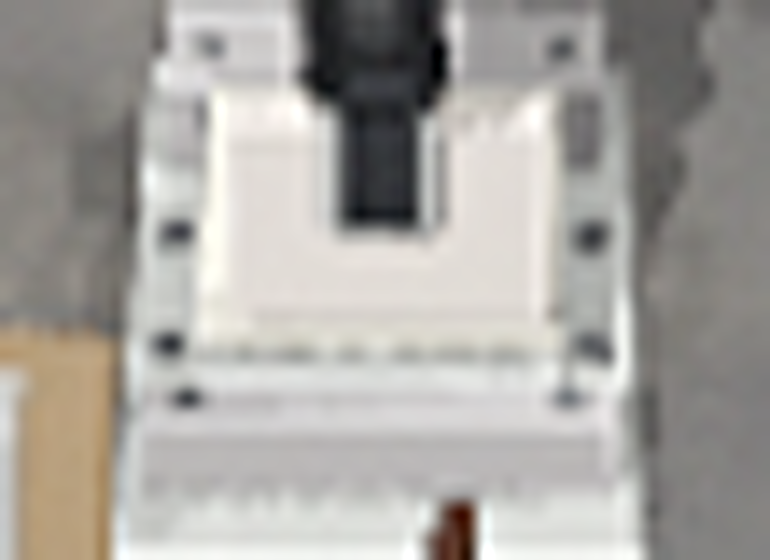

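```bash
python3 - <<'E'
from ov import *
p=cv2.imread("pics/side4.png").astype(int); q=cv2.imread("pics/side0.png").astype(int)
for v in range(186,206): 
    print(v,p[v,[298,300,302,313,315]].mean(0).round(),q[v,298:316].mean(0).round())
P=box(.5263-.0011,-.2296-.0003,np.radians(17.4),0,0,.06,.012,.0433,.0883)
print(proj("side",P)[[2,3]])
T=box(*J,0,0,.07,.07,.024,.036); print("tile low/top near",proj("side",T)[[2,3,6,7]])
B=box(*J,0,.057,.09,.01,.01,.03); print("bar top far, near",proj("side",B)[[4,5,6,7]])
print("per mm jig y", proj("side",P+[-.0003,.00095,0])[2]-proj("side",P)[2], "per mm z",proj("side",P+[0,0,.001])[2]-proj("side",P)[2])
E
```

```text
186 [214. 219. 224.] [217. 227. 229.]
187 [214. 219. 224.] [217. 227. 229.]
188 [213. 218. 224.] [217. 227. 229.]
189 [214. 219. 224.] [218. 228. 230.]
190 [213. 218. 223.] [218. 229. 231.]
191 [215. 219. 225.] [221. 231. 233.]
192 [215. 220. 226.] [224. 234. 236.]
193 [214. 219. 225.] [225. 235. 237.]
194 [214. 220. 225.] [225. 236. 238.]
195 [215. 220. 225.] [222. 232. 235.]
196 [215. 220. 226.] [220. 230. 232.]
197 [203. 209. 214.] [221. 230. 233.]
198 [207. 216. 219.] [219. 229. 232.]
199 [194. 204. 206.] [195. 204. 207.]
200 [173. 177. 175.] [177. 181. 179.]
201 [213. 216. 214.] [212. 215. 213.]
202 [219. 220. 220.] [220. 221. 220.]
203 [202. 201. 203.] [199. 199. 201.]
204 [209. 209. 210.] [205. 205. 207.]
205 [207. 207. 208.] [206. 206. 207.]
[[295.8492 197.2588]
 [318.6945 197.4488]]
tile low/top near [[293.7861 199.5039]
 [319.8225 199.7175]
 [293.6709 195.9949]
 [319.904  196.2147]]
bar top far, near [[323.7017 202.0021]
 [289.656  201.7266]
 [289.4556 204.1304]
 [323.7681 204.4039]]
per mm jig y [-0.0143  0.2358] per mm z [-0.0084 -0.2987]
```

send_rows:
  targets: [1,3,0,0,0,1,3,0,0,0,1,2.5,0,0,0,1,0,0,0,0]

```text
t: 5.9
tcp_pos: [0.5269, -0.2299, 0.0604]
eef_rot: [-135.4, 90.0, 152.1]
contact_force: [0.4, -0.4, -0.6]
width: 0.0111
```

send_rows:
  targets: [1,2,0,0,0,1,2,0,0,0,1,2,0,0,0,1,0,0,0,0]

```text
t: 6.23
tcp_pos: [0.5269, -0.2299, 0.0543]
eef_rot: [-132.4, 90.0, 155.0]
contact_force: [0.1, 0.1, -0.1]
width: 0.0111
```

send_rows:
  targets: [1,3,0,0,0,1,3,0,0,0,1,3,0,0,0,1,0,0,0,0]

```text
t: 6.57
tcp_pos: [0.5266, -0.2298, 0.045]
eef_rot: [-135.4, 89.9, 152.1]
contact_force: [1.1, -0.7, -0.7]
width: 0.0115
```

send_rows:
  targets: [1,3,0,0,0,1,3,0,0,0,1,1.5,0,0,0,1,0,0,0,0,1,0,0,0,0]

```text
t: 6.98
tcp_pos: [0.527, -0.23, 0.0382]
eef_rot: [-123.7, 90.0, 163.7]
contact_force: [-1.3, 0.0, 0.1]
width: 0.0109
```

```bash
python3 - <<'E'
from ov import *
s=arm.read_state()
go(.5267,-.2295,.0375,107.4,s)
p,d=arm.camera("side"); cv2.imwrite("pics/side5.png",p)
cv2.imwrite("pics/c5.png",cv2.resize(p[165:215,275:340],None,fx=12,fy=12,interpolation=cv2.INTER_CUBIC))
E
```

```text
t 6.9833 tcp [ 527.0494 -230.0069   38.1566] w 10.88307214354832 F [-1.2809  0.044   0.0744] q6 132.6399172614104 xaxis [-0.0003  0.0001 -1.    ]
 d tool mm [ 0.6567 -0.181  -0.5883] jaw -72.53438307772988
 spin about tool x (rad; down => sign -) 0.001145231338638851 deg 0.06561692227012372
tool y,z in world [ 0.9539  0.3001 -0.0002] [ 0.3001 -0.9539 -0.0002]
```

View pics/c5.png

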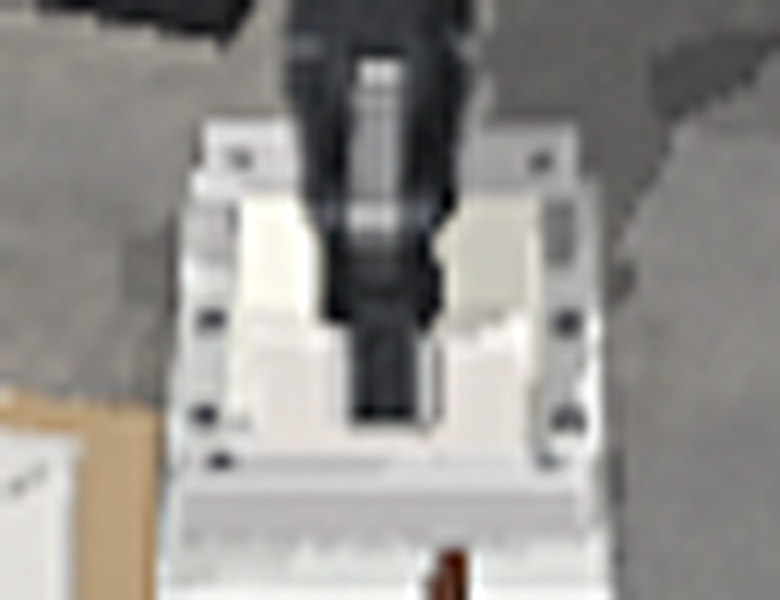

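send_rows:
  targets: [1,1.2,0,0,0,1,0,0,0,0,0.3,0,0,0,0,0.3,0,0,0,0,0.3,0,0,0,0,0.3,0,0,0,0,0.3,0,0,0,0]

```text
t: 7.62
tcp_pos: [0.5272, -0.2301, 0.0372]
eef_rot: [21.8, 90.0, -50.7]
contact_force: [0.5, 0.4, -0.5]
width: 0.0301
```

send_rows:
  targets: [0.3,-5,0,0,0,0.3,-10,0,0,0,0.3,-15,0,0,0,0.3,-20,0,0,0,0.3,-20,0,0,0,0.3,-5,0,0,0,0.3,0,0,0,0]

```text
t: 8.2
tcp_pos: [0.529, -0.2311, 0.1147]
eef_rot: [41.6, 89.7, -30.9]
contact_force: [-0.1, -0.9, 0.7]
width: 0.0299
```

```bash
python3 - <<'E'
from ov import *
s=arm.read_state()
go(.5397,-.271,.06,107.4,s)
p,d=arm.camera("side"); cv2.imwrite("pics/side6.png",p)
g=J[0]-.0435*np.sin(J[2]),J[1]+.0435*np.cos(J[2])
over("side",p,"pics/ov6.png",J,(g[0],g[1],J[2],.01))
cv2.imwrite("pics/c6.png",cv2.resize(p[165:215,275:340],None,fx=12,fy=12,interpolation=cv2.INTER_CUBIC))
E
```

```text
t 8.2 tcp [ 528.9585 -231.1127  114.7302] w 29.939178668026067 F [-0.1096 -0.9009  0.7308] q6 132.64028173778692 xaxis [ 0.0045 -0.0027 -1.    ]
 d tool mm [54.8864 -1.9176 41.0558] jaw -72.53501105428589
 spin about tool x (rad; down => sign -) 0.0011342710801110025 deg 0.06498894571410574
tool y,z in world [0.9539 0.3001 0.0035] [ 0.3001 -0.9539  0.004 ]
```

View pics/c6.png

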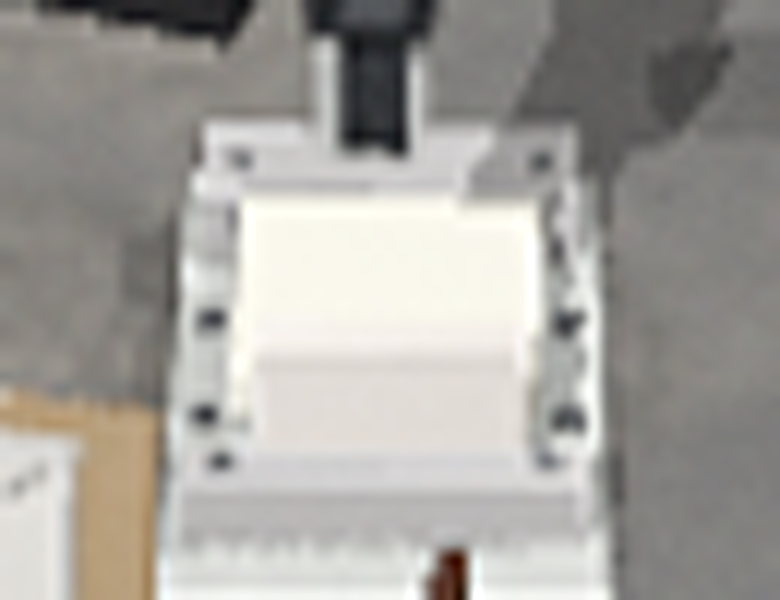

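View pics/ov6.png

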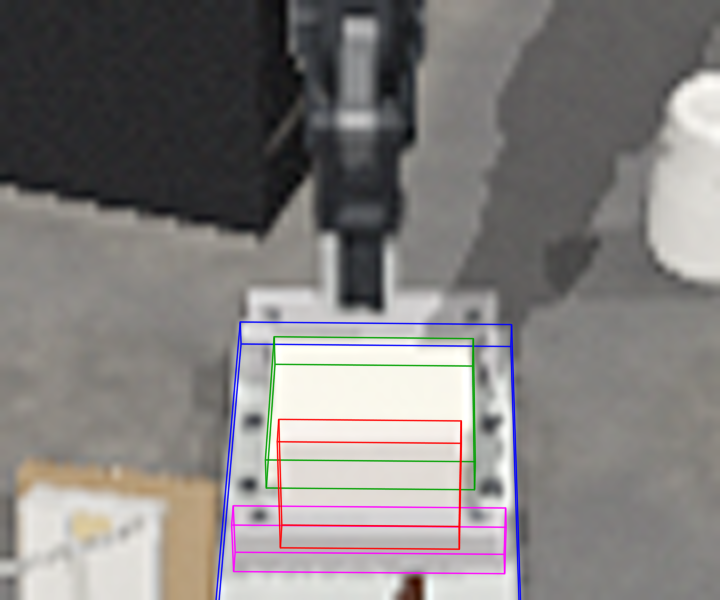

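send_rows:
  targets: [1,0,-1,-1,0,1,10,-1,-1,0,1,15,0,0,0,1,15,0,0,0,1,10,0,0,0,1,5,0,0,0,1,0,0,0,0]

```text
t: 8.83
tcp_pos: [0.5235, -0.2285, 0.056]
eef_rot: [-118.6, 89.9, 168.9]
contact_force: [0.3, 0.3, 0.2]
width: 0.0
```

send_rows:
  targets: [1,1,0,0,0,1,1,0,0,0,1,0,0,0,0]

```text
t: 9.08
tcp_pos: [0.5248, -0.2291, 0.0551]
eef_rot: [0.1, 90.0, -72.5]
contact_force: [-0.9, 0.2, 2.3]
width: -0.0003
```

send_rows:
  targets: [1,-5,0,0,0,1,-10,0,0,0,1,-15,0,0,0,1,0,0.5,10,0,1,0,0.5,15,0,1,0,0.5,15,0,1,0,0,9.5,0,1,0,0,0,0,1,10,0,0,0,1,15,0,0,0,1,10,0,0,0,1,8,0,0,0,1,0,0,0,0]

```text
t: 10.17
tcp_pos: [0.539, -0.2738, 0.0394]
eef_rot: [-141.1, 89.7, 146.4]
contact_force: [-0.6, 0.4, -0.2]
width: 0.0001
```

```bash
python3 - <<'E'
from ov import *
s=arm.read_state()
go(.5412,-.2758,.036,107.4,s)
E
```

```text
t 10.1667 tcp [ 538.9969 -273.8363   39.4335] w 0.11378146413033056 F [-0.5899  0.3615 -0.176 ] q6 129.56169700179697 xaxis [-0.0041  0.0027 -1.    ]
 d tool mm [3.4192 1.5214 2.5481] jaw -72.50653508803443
 spin about tool x (rad; down => sign -) 0.001631270448885573 deg 0.09346491196555462
tool y,z in world [ 0.9537  0.3006 -0.0031] [ 0.3006 -0.9537 -0.0038]
```

send_rows:
  targets: [1,2,0,0,0,1,2,0,0,0,1,2,0,0,0,1,0,0,0,0,1,0,0,0,0]

```text
t: 10.58
tcp_pos: [0.5412, -0.2757, 0.0364]
eef_rot: [31.8, 90.0, -40.7]
contact_force: [0.4, 0.4, 0.1]
width: 0.0001
```

send_rows:
  targets: [1,1.5,0,0,0,1,1.5,0,0,0,1,1,0,0,0,1,0,0,0,0,1,0,0,0,0]

```text
t: 11.0
tcp_pos: [0.5413, -0.2758, 0.0326]
eef_rot: [37.6, 89.9, -34.9]
contact_force: [0.2, 0.9, 5.5]
width: 0.0002
```

send_rows:
  targets: [1,1.5,0,0,0,1,1.5,0,0,0,1,1,0,0,0,1,0,0,0,0,1,0,0,0,0]

```text
t: 11.42
tcp_pos: [0.5414, -0.2758, 0.03]
eef_rot: [35.5, 89.9, -37.1]
contact_force: [-2.6, 1.8, 14.8]
width: 0.0001
```

```bash
python3 - <<'E'
from ov import *
s=arm.read_state()
go(.5412,-.2758,.03,107.4,s)
E
```

```text
t 11.4167 tcp [ 541.3831 -275.8291   30.0017] w 0.08265199179918052 F [-2.5593  1.7867 14.7791] q6 129.55863464156042 xaxis [ 0.0014 -0.001  -1.    ]
 d tool mm [ 0.0014 -0.1659 -0.0828] jaw -72.53336475890362
 spin about tool x (rad; down => sign -) 0.0011630043549920356 deg 0.0666352410963782
tool y,z in world [0.9539 0.3002 0.001 ] [ 0.3002 -0.9539  0.0014]
```

send_rows:
  targets: [1,0,0,0,0,1,0,0,0,0,1,0,0,0,0,1,0,0,0,0,1,0,0,0,0,1,0,0,0,0]

```text
t: 11.92
tcp_pos: [0.5414, -0.2758, 0.03]
eef_rot: [33.5, 89.9, -39.0]
contact_force: [-4.0, 2.1, 14.6]
width: -0.0
```

```bash
python3 - <<'E'
from ov import *
p,d=arm.camera("side"); cv2.imwrite("pics/side7.png",p)
g=J[0]-.0435*np.sin(J[2]),J[1]+.0435*np.cos(J[2])
over("side",p,"pics/ov7.png",J,(g[0],g[1],J[2],.01),.006)
cv2.imwrite("pics/c7.png",cv2.resize(p[165:215,275:340],None,fx=12,fy=12,interpolation=cv2.INTER_CUBIC))
p,d=arm.camera("top"); cv2.imwrite("pics/top7.png",p)
s=arm.read_state(); print(s["t"],s["tcp_pos"],s["contact_force"])
E
```

```text
12.0167 [ 0.5414 -0.2758  0.03  ] [-3.7907  2.6841 13.6698]
```

View pics/c7.png

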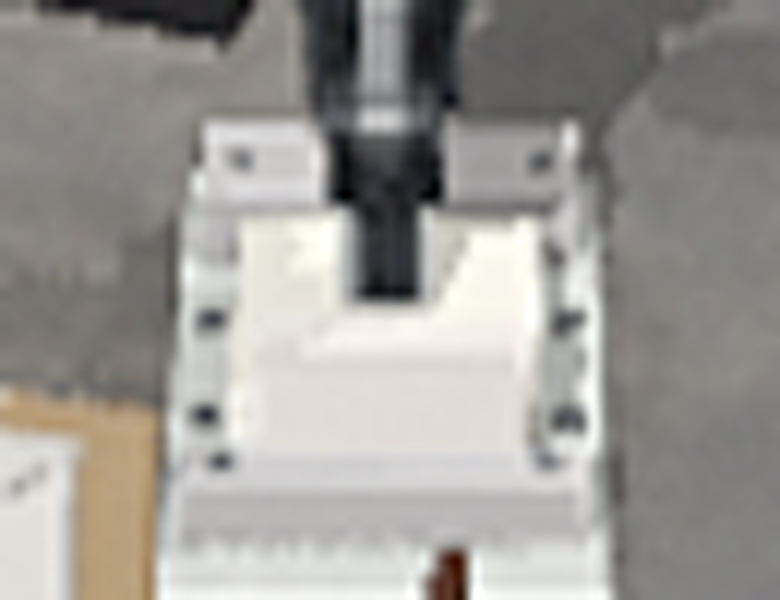

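View pics/top7.png

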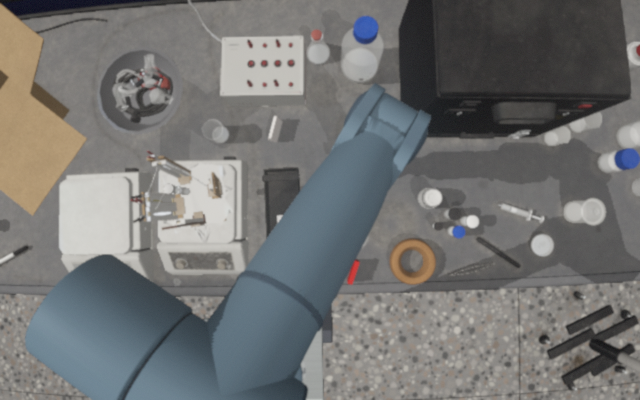

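View pics/ov7.png

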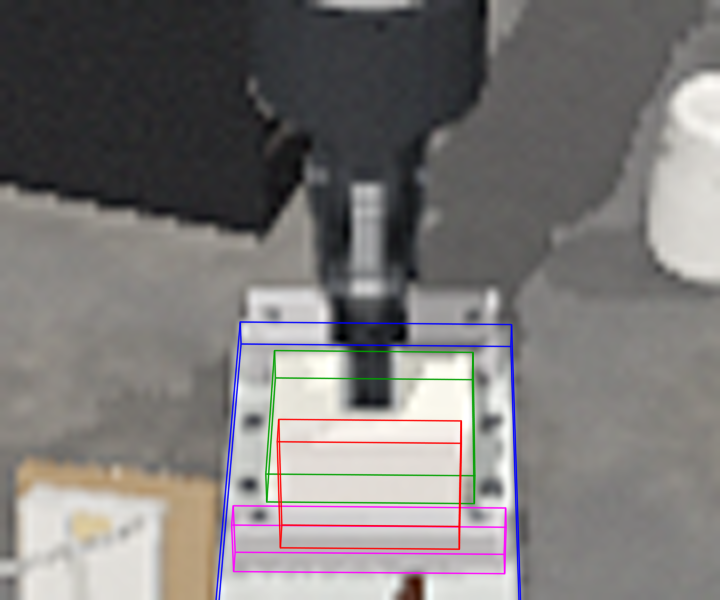

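The side view shows the spacer still standing in the wide gap, its top edge at about row 194. The fingers are on the tile behind it, clear of it, and the tile is down. In the top view the wedge (275,128), jar (430,198), cork ring (412,261) and vials haven't moved. I'm handing in the job.

```bash
python3 - <<'E'
from rig import arm
print(arm.job_done()); s=arm.read_state(); print(s["t"],s["tcp_pos"],s["contact_force"])
E
```

```text
the job is handed in; nothing more can be done
None
the job is handed in; nothing more can be done
```

I put the flat spacer in the wide gap beside the thin bar (the jig's +y side), let it go, and pressed the tile down. I handed in at about 12 s, still pressing; no verdict was given.

**Spacer:** it went down the gap with no contact force. A light touch with the shut fingers met its top at 55.1 mm (2.3 N), the height expected if it stands on the base plate. The last side view matched its predicted seated outline.

**Tile:** the fingertips held at 30.0 mm, level with the bars, with about 14 N upward on the fingers. They were roughly 5 mm from the tile's centre on the side away from the spacer, and clear of it.

**Other objects:** in the last top view the wedge, jar, beaker, cork ring and vials were where they started. I compared the pictures by eye and did not measure them.

**Checks that disagreed or were limited:**
- Edges in the side view were off the predicted outlines by up to about 1.4 pixels. That was too coarse to confirm the sideways position to better than a few millimetres, so I relied on the top-camera fit and the contact-free descent.
- The gripped spacer centre differed from the camera estimate by about 1 mm.
- The arm hid the jig from the top camera at the end, so the final spacer check rests on the side view and the touch.

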